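Clamp the board and hold the inspection lamp over it

ROBOT

A 6-joint arm with a two-finger parallel gripper is mounted at the origin on the work surface. World frame = base frame: x ahead of the robot, y to its left, z up, the work surface at z = 0. Lengths are in mm, angles in rad, forces in N, time in s.
With the tool pointing down it reaches from about 400 to 925 mm from the base axis. Payload 12.5 kg.
Tool frame: the origin (TCP) lies where the fingers leave the gripper's body, on its centre line; the fingertips stand 78 mm ahead of it and the grasp point (between the pads) lies 59 mm ahead of it (env.tip_extent is the distance from the TCP to the fingertips, in mm); z points along the fingers, y is the direction in which the jaws open and shut (so a half turn about z gives the same grasp; the last joint's range is limited). The gripper opens to 95 mm and grips with 3 to 60 N. Pads are 20 mm wide; open, the fingers measure 119 mm over their backs; the gripper's body (75 mm by 180 mm) begins 59 mm behind the grasp point.
Start: joints at [1.114, 0.491, 1.559, -0, 1.092, -0.106], TCP at [214.762, 586.954, 292.261] pointing down, gripper open.
Joint ranges: [-3.1, 3.1], [-0.84, 2.19], [0.05, 2.79], [-1.13, 4.28], [0.06, 2.93], [-2.69, 2.69]. Speed limits (rad/s): [2.22, 2.22, 2.79, 3.14, 3.14, 3.14].

INTERFACE

Orientations are given as [roll, pitch, yaw] about the fixed x, y, z axes, in that order (R = Rz(yaw) Ry(pitch) Rx(roll)).
In Python, from cell import env gives the robot as it stands. The module is installed in compiled form; this text tells all that it offers.
- The arm moves only by the tool play_rows, never from a script. Its argument "targets" is a list of rows, each an object with "linear": the shift along the tool's x, y, z in mm, a list of three; "turn": the turn about the tool's z in rad. A call has 1 to 20 rows; each row is the pose to reach, as a shift and turn from the pose commanded when the call began, along the tool's axes at that moment; what a row does not reach only later rows make up. A row lasts 1/8 s, in which the tool goes at most 62.5 mm and 10.7 degrees, less where a joint would pass 70% of its speed; a pose out of reach is approached as far as the arm can. A call with a gripper value outside its range is refused whole. "hand" is the finger opening in mm, from 0 to 95.1, set as the call begins (left out, the last holds). The fingers move at their own pace and stop on an object; the grip force is fixed at half the most. Time passes only in rows, so rows that repeat a pose let the fingers close. It gives the time, the measured TCP pose, the force and the opening at its end, in the units of the state.
- env.state(): the state, without advancing time (a new reading comes with each control period).
- env.read_camera(name): name is "scene" or "top" or "wrist"; returns (picture, depth): 400x640x3 uint8, red, green, blue; 400x640 float32, mm along the optical axis (not along the pixel's ray), 0 where there is no reading.
- env.camera_params(name): a dict with "fx", "fy", "cx", "cy" (pixels), "R" (3x3) and "t" (3): a world point X has camera coordinates R X + t. Camera axes: x right, y down, z forward; pixel columns grow to the right and rows downward; lengths in mm; the calibration is good to about 2 mm. The wrist camera is an equidistant fisheye: a pixel r from the principal point sees the ray r / f radians off the axis. A picture is of the moment at which its call begins: read the wrist's pose just before it. camera_params takes no time and is no camera call; for the wrist camera it gives the pose at the moment of the call.
- env.job_done(): hands the job in, once; it reports no verdict.
The state is a dict: "t": time; "joints": joint angles; "qvel": joint speeds; "tau": joint torques, N m; "eef_pos": TCP position; "tcp_rot": TCP orientation; "ft_force": force on the tool from outside, world axes, zero at the start; "moment": the same for the moment, N m; "opening": opening from 0.0 (shut) to 1.0 (fully open).
Only numpy, scipy, OpenCV 4.12 (cv2) and the standard library are available. Lean on these libraries where they do the work, as an engineer would, in place of code of your own. Each camera call takes 0.05 s, during which the arm holds its last target.

TASK

First swing the red-knobbed clamp bar on the board fixture fully home into its blue catch, while the lamp is still in its holster. Then draw the orange inspection lamp out of its slanted holster, turn it level with its white light window facing straight down, and finish while holding it still like that with the window over the middle of the green board, about 120 mm above it: do not put it down or let go, and leave the other things on the bench where they are.

Things in the scene. Friction and masses are not known exactly. Their poses are not given: they have to be found in the camera images.
- fixture: fixed grey board fixture, 150 (x) x 200 (y) base plate 14 thick, on the bench; origin under its centre, z up. Carries the green board, a pivot post at x=30, y=75, and a blue catch block (top 57 above the bench) at x=30, y=-76. Nothing on it but the clamp knob is higher than 57.
- clamp (a joint): aluminium clamp bar (166 long, 14 wide, 8 thick, its top 50 above the bench) that swings level about an upright pivot; 0 = closed, tip in the blue catch (hard stop); grows to 1.5 rad as it is swung open towards the fixture's +x, counter-clockwise from above. Starts open at 0.6 to 1.1 rad. It stays where it is left; about 1 N at the knob moves it.
- clamp_hinge (a point): the clamp's pivot axis, 45 above the bench; fixed at x=30, y=75 in the fixture's frame; axes as the fixture's
- clamp_knob (a point): upright round red knob on the clamp bar, 14 diameter, 120 from the pivot axis; this point is on its axis 76 above the bench; the knob stands free from 50 to 91 above the bench and can be pinched from above. The point moves with the bar; when the clamp is closed it is at x=30, y=-45 in the fixture's frame
- board_centre (a point): middle of the green board's top face (board 110 x 90), 26 above the bench; parts on the board are up to 10 higher; axes as the fixture's
- holster: fixed lamp holster: black base 130 x 90 x 14, with a steel sleeve slanting up at 45 degrees towards the holster's +x; origin on the bench right below the middle of the mouth, z up
- holster_mouth (a point): centre of the sleeve's open upper end, 66 above the bench. The sleeve is 50 deep along its 45 degree axis, inside 31 wide x 29, outside 39 x 37
- lamp_mid (a point): centre of the loose inspection lamp: bar 180 long (x) x 26 wide (y) x 24 thick (z), 0.13 to 0.21 kg, balanced at its centre. x runs from the black head (-x end) to the end of the orange handle (+x), z out of its back, away from the light window. At the start the head's last 50 mm are in the sleeve, the lamp slants at 45 degrees with the handle up, y level, and this centre is 93 above the bench and about 40 beyond the mouth; pinch it across its 26 mm width
- lamp_window (a point): centre of the white light window (44 x 18) on the underside of the head: at x=-62, z=-12 in the lamp's frame; axes as the lamp's; the window looks along -z
- meter: yellow handheld multimeter lying flat, 150 x 75 x 40; origin under its centre. To be left alone.
- flux_jar: small amber jar with black cap, 52 diameter, 55 tall; origin under its centre. To be left alone.
- wire_spool: copper-coloured wire spool standing on end, 60 diameter, 42 tall; origin under its centre. To be left alone.
- attenuator: small aluminium box 56 x 36 x 26 with a brass connector stub at each end; origin under its centre. To be left alone.
- spare_board: small blue spare circuit board lying flat, 70 x 50, up to 12 high; origin under its centre. To be left alone.
- screwdriver: screwdriver with red handle lying flat on the bench beyond the fixture and holster, under 40 high. To be left alone.
- lamp: the inspection lamp as a whole; same origin and axes as lamp_mid
There are look-alikes about, which are no part of the job. Leave any purple look-alike of the lamp alone. Several things look just like the holster: the one meant starts farthest to the robot's left.

How it is judged (in metres and radians):
On the way, in this order (a step that is already met when the one before it is completed fails the run):
1. the clamp is swung home into its catch (within 0.07 rad) while the lamp is still in the holster (value of joint clamp below 0.07 rad and distance of lamp_mid from where it was at the start of the episode below 0.02 m), for 0.2 s.
2. the lamp is drawn clear out of the holster, held by the gripper (distance between lamp_mid and holster_mouth above 0.105 m and contact force between lamp and holster below 0.1 N and contact force between the fingers and lamp above 0.5 N), for 0.2 s.
At the end, for the whole second after the job is handed in: The clamp is home (within 0.07 rad of closed). The lamp is in the gripper and touches neither holster nor fixture, is still (under 30 mm/s), level with its window down within 0.21 rad (12 degrees), its window within 35 mm sideways of the middle of the board and 80 to 160 mm above it (value of joint clamp below 0.07 rad and angle between lamp_mid's own z axis and vertical below 0.21 rad and horizontal distance between lamp_window and board_centre below 0.035 m and height (world z) of lamp_window between 0.106 and 0.186 m and contact force between the fingers and lamp above 0.5 N and contact force between lamp and holster below 0.1 N and contact force between lamp and fixture below 0.1 N and linear speed of lamp below 0.03 m/s); the arm keeps its last pose, push and grip.
It fails at once if another thing on the bench is shifted by more than 30 mm (distance of any of meter, flux_jar, wire_spool, attenuator, spare_board, screwdriver from where it was at the start of the episode above 0.03 m).
It also fails if it takes over 56 s, if anything falls off the work surface, if the arm or the gripper's body presses on something with over 40 N, if the wrist force passes 120 N, or if a joint passes its speed limit or range.

## Working session

There is one attempt and no reset: what is moved stays moved. The work goes in short steps, Python scripts to look and compute and a tool call to move; the robot and the scene stay as the last step left them, time stands still between calls to the robot, and variables do not carry over. Pictures are saved under pics/ and viewed, and the job is handed in when it is done.

Besides the shell and the picture viewer there is one more tool, called as name(argument=value, ...) on one line, values as JSON. play_rows: Moves the arm, as the interface text tells. Its arguments: {"type":"object","properties":{"targets":{"type":"array","items":{"type":"object","properties":{"linear":{"type":"array","items":{"type":"number"}},"turn":{"type":"number"}}}},"hand":{"type":"number"}},"required":["targets"]}

```bash
mkdir -p pics; python3 - <<'E'
from cell import env
import cv2,numpy as np
s=env.state();print(s)
for n in("scene","top"):
    p,d=env.read_camera(n)
    cv2.imwrite(f"pics/{n}0.png",p[:,:,::-1]); np.save(f"pics/{n}0.npy",d);np.save(f"pics/{n}0c.npy",p)
    print(n,env.camera_params(n))
E
```

```text
{'t': 0.0, 'joints': array([ 1.11438443e+00,  4.91564785e-01,  1.55944112e+00,  2.68059231e-07,
        1.09165619e+00, -1.05589309e-01]), 'qvel': array([-0.00139495,  0.00108831, -0.0001249 ,  0.00123404, -0.00035648,
        0.00023643]), 'tau': array([ 1.46966773e-03, -6.12631989e+01, -2.58191925e+01,  6.93211821e-02,
        4.80166334e-02, -8.11672999e-05]), 'eef_pos': array([214.70188663, 586.81029688, 291.6613135 ]), 'tcp_rot': array([-3.14052920e+00, -1.12947978e-04,  2.79076989e+00]), 'ft_force': array([-0.1831547 ,  0.48429438, -0.43996204]), 'moment': array([-0.05521431, -0.02169586, -0.00108756]), 'opening': 0.998215322829112}
scene {'fx': 458.1124458652417, 'fy': 458.1124458652417, 'cx': 314.1598049020924, 'cy': 196.247231941792, 'R': array([[ 0.83764217,  0.54618389, -0.00622498],
       [ 0.3415518 , -0.53263854, -0.77436332],
       [-0.42626043,  0.64651322, -0.6327106 ]]), 't': array([-405.29277221, -113.94305462, 1672.48221702])}
top {'fx': 426.5059191010873, 'fy': 426.5059191010873, 'cx': 315.7046177395852, 'cy': 195.95919402887574, 'R': array([[-1.31509337e-02, -9.99913257e-01, -7.29510490e-04],
       [-9.96902808e-01,  1.31679062e-02, -7.75331974e-02],
       [ 7.75360780e-02, -2.92382882e-04, -9.96989504e-01]]), 't': array([   6.17525621,  520.37347369, 1192.80266659])}
```

View pics/scene0.png

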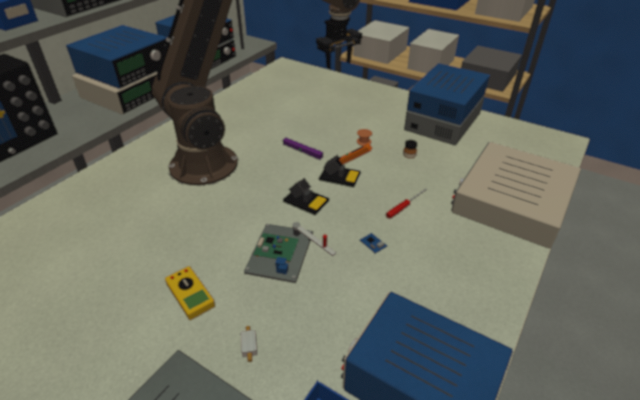

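View pics/top0.png

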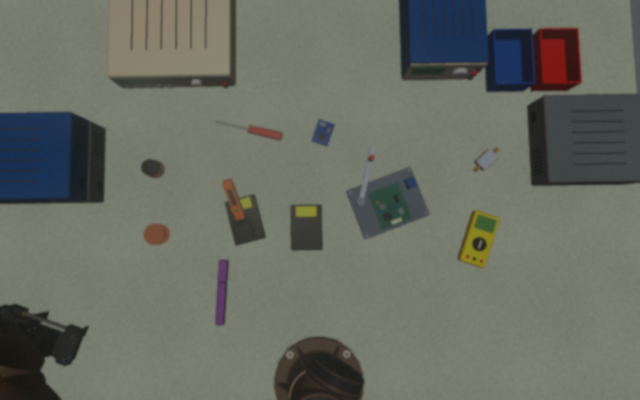

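The top view shows two holsters: A at about (245,219), carrying the orange lamp, and B at about (306,227), which is empty. Left in the image is the robot's +y, so A is the one meant. The purple look-alike is at (222,292). The clamp pivot is at (362,202), the knob at (371,157) and the blue catch at (411,183). I'll confirm this in an enlarged crop.

```bash
python3 - <<'E'
import cv2,numpy as np
t=cv2.imread("pics/top0.png");s=cv2.imread("pics/scene0.png")
a=t[140:260,200:440]; a=cv2.resize(a,None,fx=3.3,fy=3.3,interpolation=cv2.INTER_CUBIC)
cv2.imwrite("pics/c1.png",np.clip(a*1.5,0,255).astype(np.uint8))
a=s[120:290,230:400]; a=cv2.resize(a,None,fx=3.5,fy=3.5,interpolation=cv2.INTER_CUBIC)
cv2.imwrite("pics/c2.png",np.clip(a*1.5,0,255).astype(np.uint8))
E
```

```text
(no output)
```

View pics/c1.png

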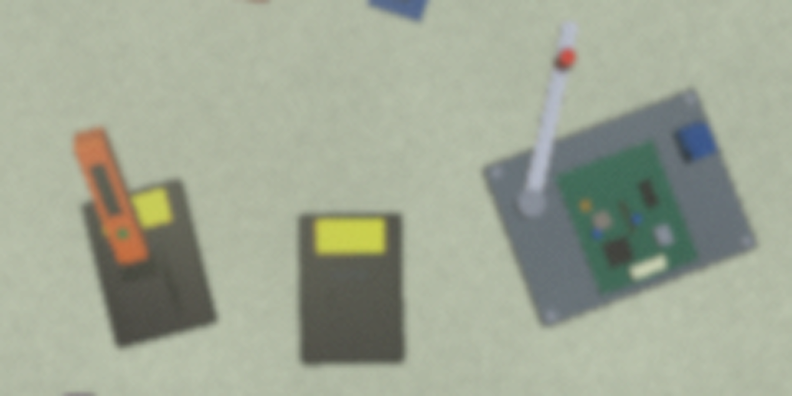

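View pics/c2.png

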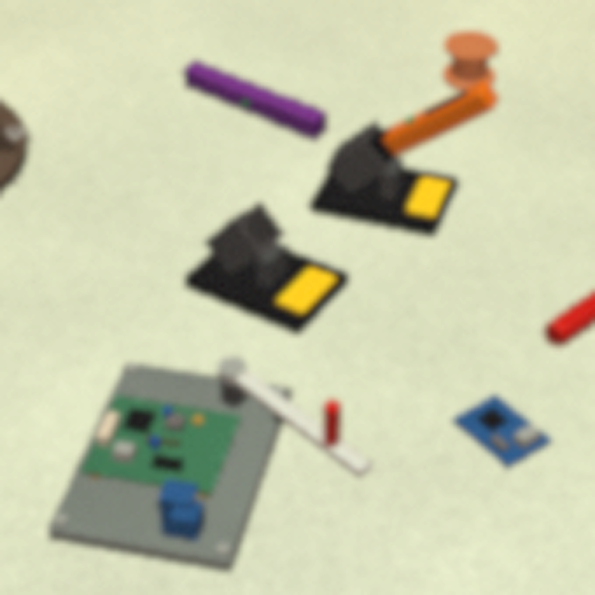

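```bash
cat > h.py <<'E'
import numpy as np,cv2
from cell import env
def ray(P,u,v):
    d=np.array([(u-P['cx'])/P['fx'],(v-P['cy'])/P['fy'],1.]); R=np.array(P['R']);t=np.array(P['t'])
    return -R.T@t, R.T@d
def onz(P,u,v,z):
    c,d=ray(P,u,v); return c+d*(z-c[2])/d[2]
def pts(P,m,dep):
    v,u=np.nonzero(m&(dep>0)); z=dep[v,u]
    X=np.stack([(u-P['cx'])/P['fx']*z,(v-P['cy'])/P['fy']*z,z],1)
    return (X-P['t'])@np.array(P['R'])
def tri(obs):
    A=np.zeros((3,3));b=np.zeros(3)
    for P,u,v in obs:
        c,d=ray(P,u,v);d=d/np.linalg.norm(d);M=np.eye(3)-np.outer(d,d);A+=M;b+=M@c
    return np.linalg.solve(A,b)
E
python3 - <<'E'
from h import *
np.set_printoptions(precision=1,suppress=True)
box={'top':dict(orange=(215,172,250,225),red=(362,148,380,166),green=(360,165,425,235),base=(340,160,435,245),blue=(400,170,420,195),lab=(236,190,262,215),hol=(222,190,270,248)),
'scene':dict(orange=(335,138,378,166),red=(318,230,332,250),green=(245,225,305,270),blue=(272,255,292,275))}
cen={}
for n in('top','scene'):
    P=env.camera_params(n);c=np.load(f'pics/{n}0c.npy');d=np.load(f'pics/{n}0.npy')
    H=cv2.cvtColor(c,cv2.COLOR_RGB2HSV).astype(int);h,s,v=H[...,0],H[...,1],H[...,2]
    M=dict(orange=(h>=4)&(h<=16)&(s>130)&(v>60),red=((h<7)|(h>172))&(s>110),green=(h>60)&(h<90)&(s>70),blue=(h>100)&(h<125)&(s>110),lab=(h>20)&(h<34)&(s>120),base=(v<125)&(s<90),hol=(v<80))
    for k,(x0,y0,x1,y1) in box[n].items():
        b=np.zeros_like(h,bool);b[y0:y1,x0:x1]=1;m=M[k]&b
        cs,_=cv2.findContours(m.astype(np.uint8),cv2.RETR_EXTERNAL,cv2.CHAIN_APPROX_NONE)
        q=max(cs,key=cv2.contourArea);r=cv2.minAreaRect(q);mo=cv2.moments(q)
        ce=(mo['m10']/mo['m00'],mo['m01']/mo['m00']);cen[n,k]=ce
        X=pts(P,m,d)
        print(n,k,m.sum(),np.array(ce),'rect',np.array(cv2.boxPoints(r)).ravel(),'med',np.median(X,0),'zrange',np.percentile(X[:,2],[5,95]) if len(X) else '')
        z={'green':26,'red':76,'blue':57,'base':14,'orange':110,'lab':14,'hol':14}[k]
        print('   onz c',onz(P,*ce,z),'corners',[onz(P,*p,z)[:2] for p in cv2.boxPoints(r)])
        if k=='orange':
            mu=np.median(X,0);X=X[np.abs(X-mu).max(1)<80];mu=X.mean(0);_,S,V=np.linalg.svd(X-mu);print('   pca',mu,V[0],V[2],S/np.sqrt(len(X)))
Ps={n:env.camera_params(n) for n in('top','scene')}
for k in('red','orange','green','blue'): print(k,tri([(Ps[n],*cen[n,k]) for n in Ps]))
for (u,v) in [(362,201.5)]: print('post',onz(Ps['top'],u,v,52))
E
```

```text
top orange 210 [237.4 211. ] rect [226.2 196.1 234.9 192.7 244.6 217.  236.  220.4] med [487.3 212.5 106.4] zrange [ 83.5 153.7]
   onz c [476.6 205.6 110. ] corners [array([516.2, 234.9]), array([525. , 212.2]), array([460.6, 186.6]), array([451.9, 209.2])]
   pca [497.8 212.4 115. ] [-0.8 -0.2 -0.6] [-0.6 -0.1  0.8] [40.3  7.   2.1]
top red 14 [371.4 157.3] rect [370. 156. 373. 156. 373. 159. 370. 159.] med [ 618.2 -152.    91.3] zrange [84.3 95.2]
   onz c [ 620.  -154.1   76. ] corners [array([ 623.6, -150.5]), array([ 623.5, -158.7]), array([ 615.2, -158.5]), array([ 615.3, -150.3])]
top green 835 [389.1 203.4] rect [368.3 193.2 397.1 182.2 410.6 217.5 381.8 228.5] med [ 500.2 -206.3   26.5] zrange [22.7 30.7]
   onz c [ 496.1 -207.9   26. ] corners [array([ 525.9, -149.7]), array([ 556.1, -232.2]), array([ 455.5, -267.3]), array([ 425.8, -185.3])]
top base 5789 [388.8 195.5] rect [340. 160. 434. 160. 434. 244. 340. 244.] med [ 516.9 -203.1   10.1] zrange [-2.4 31.5]
   onz c [ 519.3 -209.5   14. ] corners [array([623.7, -72. ]), array([ 620.2, -342.3]), array([ 380., -334.]), a
[... 1371 characters left out ...]
, array([ 627.5, -175.5])]
scene green 604 [277.3 247.3] rect [253.6 254.4 257.4 231.9 297.4 238.6 293.6 261.1] med [ 499.5 -209.2   26.9] zrange [23.8 31.1]
   onz c [ 494.5 -208.9   26. ] corners [array([ 454.9, -267.4]), array([ 406.4, -189.8]), array([ 522.5, -148.6]), array([ 564.3, -227.1])]
scene blue 137 [281.1 264.9] rect [276. 258. 286. 258. 286. 272. 276. 272.] med [ 554.2 -272.3   40.9] zrange [26.9 59.3]
   onz c [ 561.5 -279.2   57. ] corners [array([ 535.1, -266.5]), array([ 557.8, -251.9]), array([ 586.9, -292.2]), array([ 564.9, -306.3])]
red [ 619.  -154.3   77.9]
orange [492.8 215.1 116.3]
green [ 495.4 -208.5   26.2]
blue [ 553.2 -267.8   41.6]
post [ 500.9 -128.5   52. ]
```

```bash
cat >> h.py <<'E'
from scipy.spatial.transform import Rotation as Ro
def mv(xyz,yang=None,base=None):
    "tool-frame shift & turn to world TCP xyz with jaw axis heading yang"
    s=env.state(); R=Ro.from_euler('xyz',s['tcp_rot']).as_matrix()
    p=s['eef_pos'] if base is None else np.array(base)
    l=R.T@(np.array(xyz)-p); y=np.arctan2(R[1,1],R[0,1]); t=0
    if yang is not None: t=(y-yang+np.pi/2)%np.pi-np.pi/2
    return l.round(1),round(t,3)
E
python3 - <<'E'
from h import *
print(mv((619.5,-154,220),0.72)); print(mv((619.5,-154,141),0.72))
E
```

```text
(array([-634.7, -556.5,   72.2]), np.float64(0.5))
(array([-634.7, -556.4,  151.2]), np.float64(0.5))
```

play_rows(targets=[{"linear":[-635,-556,0],"turn":0.5},{"linear":[-635,-556,0],"turn":0.5},{"linear":[-635,-556,0],"turn":0.5},{"linear":[-635,-556,0],"turn":0.5},{"linear":[-635,-556,0],"turn":0.5},{"linear":[-635,-556,0],"turn":0.5},{"linear":[-635,-556,0],"turn":0.5},{"linear":[-635,-556,0],"turn":0.5},{"linear":[-635,-556,0],"turn":0.5},{"linear":[-635,-556,0],"turn":0.5},{"linear":[-635,-556,0],"turn":0.5},{"linear":[-635,-556,0],"turn":0.5},{"linear":[-635,-556,0],"turn":0.5},{"linear":[-635,-556,0],"turn":0.5},{"linear":[-635,-556,0],"turn":0.5},{"linear":[-635,-556,0],"turn":0.5},{"linear":[-635,-556,40],"turn":0.5},{"linear":[-635,-556,40],"turn":0.5}], hand=60)

```text
t: 2.35
eef_pos: [618.9, -151.9, 250.4]
tcp_rot: [-3.139, -0.004, 2.292]
ft_force: [0.8, -0.1, 0.1]
opening: 0.632
```

```bash
cat >> h.py <<'E'
def wray(P,u,v):
    dx,dy=u-P['cx'],v-P['cy'];r=np.hypot(dx,dy);th=r/P['fx'];R=np.array(P['R'])
    d=np.array([np.sin(th)*dx/max(r,1e-9),np.sin(th)*dy/max(r,1e-9),np.cos(th)]);return -R.T@P['t'],R.T@d
def wonz(P,u,v,z):
    c,d=wray(P,u,v);return c+d*(z-c[2])/d[2]
def wpix(P,X):
    q=np.array(P['R'])@np.array(X)+P['t'];th=np.arctan2(np.hypot(q[0],q[1]),q[2]);a=np.arctan2(q[1],q[0])
    return P['cx']+P['fx']*th*np.cos(a),P['cy']+P['fx']*th*np.sin(a)
E
python3 - <<'E'
from h import *
P=env.camera_params('wrist');p,d=env.read_camera('wrist');np.save('pics/w1.npy',p);np.save('pics/w1d.npy',d)
cv2.imwrite('pics/w1.png',np.clip(p[:,:,::-1]*1.5,0,255).astype(np.uint8))
H=cv2.cvtColor(p,cv2.COLOR_RGB2HSV).astype(int);h,s,v=H[...,0],H[...,1],H[...,2]
m=(((h<7)|(h>172))&(s>130)&(v>50)).astype(np.uint8)
n,l,st,c=cv2.connectedComponentsWithStats(m)
for i in range(1,n):
    if st[i,4]>15: print(st[i],c[i],wonz(P,*c[i],76))
for X in [(619.5,-154,76),(619.5,-154,91),(501,-128.5,52),(541.5,-241.5,50),(491,-208.5,26)]: print(X,wpix(P,X))
print(mv((619.5,-154,141)))
E
```

```text
[ 496   34   60   46 1232] [525.03165584  56.74756494] [678.12073077  95.81568322  76.        ]
[619  80   9  11  77] [623.07792208  85.05194805] [814.15484933 220.10803027  76.        ]
[306 186  15  25 315] [312.95555556 197.94920635] [ 616.63456681 -153.56092401   76.        ]
[ 46 200   4   5  18] [ 47.5 202. ] [ 374.46238526 -373.96862305   76.        ]
(619.5, -154, 76) (np.float64(315.02109875155935), np.float64(200.30132535994852))
(619.5, -154, 91) (np.float64(314.99873689231407), np.float64(205.52980157680713))
(501, -128.5, 52) (np.float64(238.44120895963914), np.float64(93.81051929079221))
(541.5, -241.5, 50) (np.float64(203.550697958027), np.float64(205.674950040174))
(491, -208.5, 26) (np.float64(192.85588348932038), np.float64(147.61865308133))
(array([ -1.4,  -1.2, 111.2]), 0)
```

View pics/w1.png

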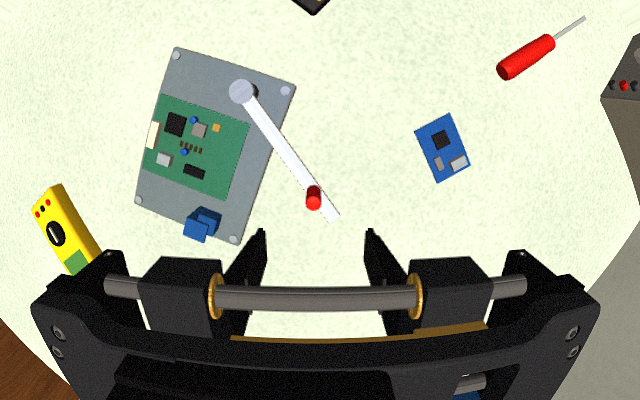

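The wrist view shows the knob at (313,198) roughly between the fingers. The pivot top is at (242,91), the catch at about (202,223), and the board spans about (143–249, 95–200).

```bash
python3 - <<'E'
from h import *
np.set_printoptions(precision=1,suppress=True)
P=env.camera_params('wrist')
for n,u,v,z in [('post',242,91,52),('knobbase',313,208,50),('knobtop',314,190,91),('bar tip',333,218,50)]: print(n,wonz(P,u,v,z))
b=[wonz(P,*q,26) for q in[(160,95),(249,122),(229,201),(143,174)]];print(b,np.mean(b,0))
b=[wonz(P,*q,14) for q in[(178,47),(296,86),(240,244),(135,202)]];print(b,np.mean(b,0))
E
```

```text
post [ 502.9 -125.    52. ]
knobbase [ 630.3 -168.6   50. ]
knobtop [ 611.2 -145.1   91. ]
bar tip [ 652.7 -163.3   50. ]
[array([ 423.5, -188.5,   26. ]), array([ 524.1, -148.2,   26. ]), array([ 560.5, -230.5,   26. ]), array([ 458.6, -276.2,   26. ])] [ 491.7 -210.8   26. ]
[array([ 401. , -136.3,   14. ]), array([536.2, -88.6,  14. ]), array([ 602.6, -270.9,   14. ]), array([ 464.3, -322.5,   14. ])] [ 501.  -204.6   14. ]
```

play_rows(targets=[{"linear":[-1,-1,55],"turn":0},{"linear":[-1,-1,111],"turn":0},{"linear":[-1,-1,111],"turn":0}])

```text
t: 2.78
eef_pos: [619.2, -154.1, 139.6]
tcp_rot: [-3.139, -0.004, 2.291]
ft_force: [0.6, -0.2, 0.3]
opening: 0.629
```

play_rows(targets=[{"linear":[0,0,0],"turn":0},{"linear":[0,0,0],"turn":0},{"linear":[0,0,0],"turn":0},{"linear":[0,0,0],"turn":0},{"linear":[0,0,0],"turn":0},{"linear":[0,0,0],"turn":0}], hand=5)

```text
t: 3.52
eef_pos: [619.8, -154.8, 141.4]
tcp_rot: [-3.142, -0.0, 2.291]
ft_force: [-2.2, 0.2, 3.2]
opening: 0.139
```

```bash
python3 - <<'E'
from h import *
np.set_printoptions(precision=1,suppress=True)
s=env.state();print(s['eef_pos'],s['opening'],s['ft_force'])
c=np.array([502,-127]);p=s['eef_pos'];r=np.linalg.norm(p[:2]-c);print('r',r)
a0=np.arctan2(*(p[:2]-c)[::-1]);print(a0)
for a in np.linspace(a0,-1.25,13)[1:]: print(mv((c[0]+r*np.cos(a),c[1]+r*np.sin(a),p[2]))[0])
E
```

```text
[ 619.8 -154.8  141.4] 0.13909732554144286 [-2.2  0.2  3.2]
r 121.08113531695106
-0.23164439886101817
[-5.6 -8.6 -0. ]
[-10.5 -17.7  -0. ]
[-14.5 -27.1  -0. ]
[-17.8 -36.8  -0. ]
[-20.2 -46.8  -0. ]
[-21.7 -57.   -0. ]
[-22.4 -67.2  -0. ]
[-22.3 -77.5   0. ]
[-21.2 -87.7   0. ]
[-19.3 -97.8   0. ]
[ -16.5 -107.7    0. ]
[ -13.  -117.3    0. ]
```

play_rows(targets=[{"linear":[-5.6,-8.6,0],"turn":0},{"linear":[-10.5,-17.7,0],"turn":0},{"linear":[-14.5,-27.1,0],"turn":0},{"linear":[-17.8,-36.8,0],"turn":0},{"linear":[-20.2,-46.8,0],"turn":0},{"linear":[-21.7,-57,0],"turn":0},{"linear":[-22.4,-67.2,0],"turn":0},{"linear":[-22.3,-77.5,0],"turn":0},{"linear":[-21.2,-87.7,0],"turn":0},{"linear":[-19.3,-97.8,0],"turn":0},{"linear":[-16.5,-107.7,0],"turn":0},{"linear":[-15,-112,0],"turn":0},{"linear":[-14,-115,0],"turn":0},{"linear":[-14,-115,0],"turn":0},{"linear":[-14,-115,0],"turn":0}])

```text
t: 5.4
eef_pos: [543.8, -240.8, 141.4]
tcp_rot: [3.14, 0.002, 2.291]
ft_force: [10.1, 1.8, -1.5]
opening: 0.141
```

```bash
python3 - <<'E'
from h import *
s=env.state();p=s['eef_pos'][:2]-[502,-127];print(s['eef_pos'],np.hypot(*p),np.arctan2(p[1],p[0]),s['ft_force'],s['opening'])
p,d=env.read_camera('wrist')
cv2.imwrite('pics/w2.png',np.clip(p[:,:,::-1]*1.5,0,255).astype(np.uint8))
E
```

```text
[ 543.79570457 -240.82144118  141.36480045] 121.25263458382058 -1.2188778372912221 [10.09980941  1.76404795 -1.54923869] 0.14115577744578786
```

View pics/w2.png

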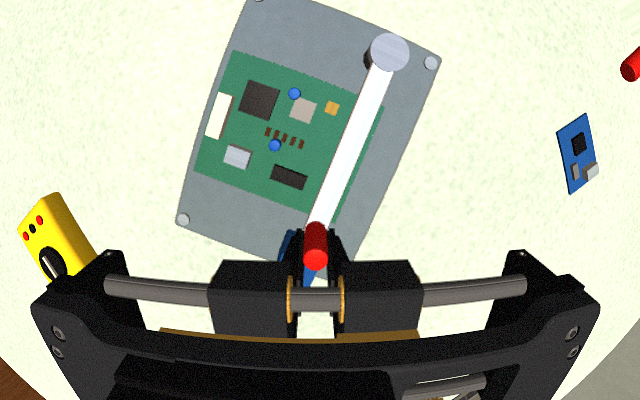

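The bar lies parallel to the fixture's long edge, with the tip in the catch and the stop pushing back at 10 N, so the clamp is home. Next I'll release it, rise, and go to look at the lamp.

```bash
python3 - <<'E'
from h import *
print(mv((470,195,300),1.82))
E
```

```text
(array([ 375.9,  232.2, -159. ]), np.float64(-1.1))
```

play_rows(targets=[{"linear":[0,0,0],"turn":0},{"linear":[0,0,0],"turn":0},{"linear":[0,0,0],"turn":0},{"linear":[0,0,-50],"turn":0},{"linear":[0,0,-100],"turn":0},{"linear":[0,0,-159],"turn":0}], hand=40)

```text
t: 6.2
eef_pos: [542.2, -241.0, 301.2]
tcp_rot: [-3.141, -0.002, 2.291]
ft_force: [-0.9, 0.0, 0.5]
opening: 0.422
```

play_rows(targets=[{"linear":[376,232,0],"turn":-1.1},{"linear":[376,232,0],"turn":-1.1},{"linear":[376,232,0],"turn":-1.1},{"linear":[376,232,0],"turn":-1.1},{"linear":[376,232,0],"turn":-1.1},{"linear":[376,232,0],"turn":-1.1},{"linear":[376,232,0],"turn":-1.1},{"linear":[376,232,0],"turn":-1.1},{"linear":[376,232,0],"turn":-1.1},{"linear":[376,232,0],"turn":-1.1},{"linear":[376,232,0],"turn":-1.1}], hand=70)

```text
t: 7.58
eef_pos: [469.5, 193.3, 300.2]
tcp_rot: [-3.142, -0.0, -2.894]
ft_force: [-0.2, 0.1, 0.7]
opening: 0.739
```

```bash
python3 - <<'E'
from h import *
print(env.state()['eef_pos'],env.state()['tcp_rot'])
P=env.camera_params('wrist');print(-np.array(P['R']).T@P['t'],P['R'][2])
p,d=env.read_camera('wrist');np.save('pics/w3.npy',p);np.save('pics/w3d.npy',d);print(env.state()['joints'])
cv2.imwrite('pics/w3.png',np.clip(p[:,:,::-1]*1.5,0,255).astype(np.uint8))
p,d=env.read_camera('top');a=cv2.resize(p[140:260,200:440],None,fx=3.3,fy=3.3,interpolation=cv2.INTER_CUBIC)
cv2.imwrite('pics/t3.png',np.clip(a[:,:,::-1]*1.5,0,255).astype(np.uint8))
E
```

```text
[469.51703899 193.34358592 300.24479273] [-3.14158326e+00 -6.90286786e-05 -2.89433181e+00]
[389.04620111 171.78834057 392.57374878] [ 0.28424095  0.07199347 -0.95604604]
[ 2.60735001e-01  3.15871942e-01  1.83080117e+00  3.31554313e-05
  9.94926211e-01 -1.55750067e+00]
```

View pics/w3.png

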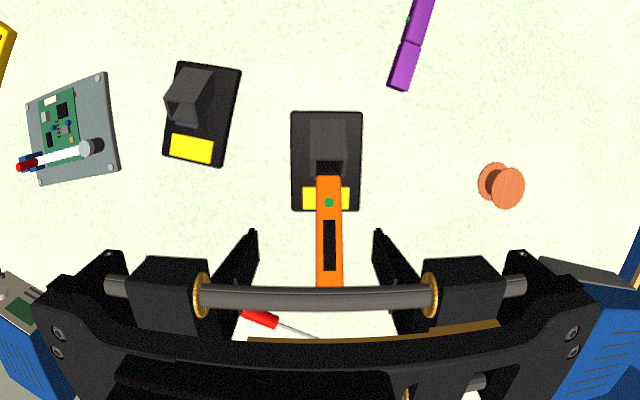

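View pics/t3.png

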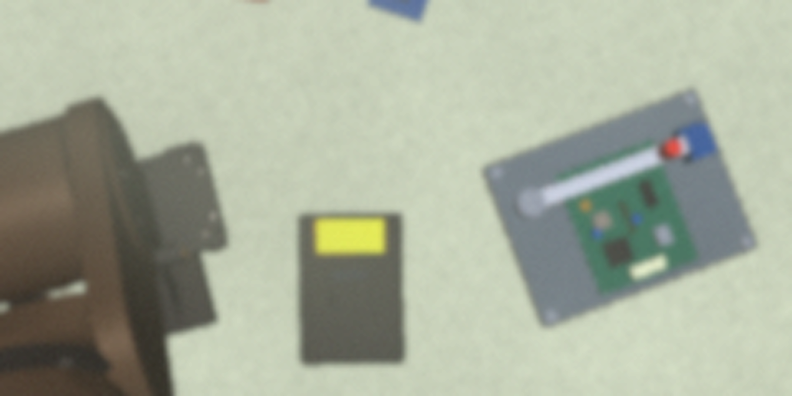

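The clamp tip sits in the catch in both views. The wrist picture shows the lamp running straight between the fingers, with its back at columns 316–342 and rows 176–287. I'll fit its back face from the depth.

```bash
python3 - <<'E'
from h import *
np.set_printoptions(precision=3,suppress=True)
P=env.camera_params('wrist');p=np.load('pics/w3.npy');d=np.load('pics/w3d.npy')
H=cv2.cvtColor(p,cv2.COLOR_RGB2HSV).astype(int);h,s,v=H[...,0],H[...,1],H[...,2]
m=(h>=4)&(h<=18)&(s>150)&(v>60);b=np.zeros_like(m);b[168:290,305:352]=1
# back-face outline incl. dark switch and green dot
cs,_=cv2.findContours((m&b).astype(np.uint8),cv2.RETR_EXTERNAL,cv2.CHAIN_APPROX_NONE);q=max(cs,key=cv2.contourArea)
f=np.zeros(m.shape,np.uint8);cv2.drawContours(f,[q],-1,1,-1);f=cv2.erode(f,np.ones((3,3)))
vv,uu=np.nonzero((f>0)&(d>0))
R=np.array(P['R']);c=-R.T@P['t']
X=[]
for u,w in zip(uu,vv):
    _,r=wray(P,u,w);k=d[w,u]/(R[2]@r);X.append(c+k*r)
X=np.array(X);print(len(X),X.min(0),X.max(0))
mu=np.median(X,0);_,S,V=np.linalg.svd(X-X.mean(0),full_matrices=False)
n=V[2]*np.sign(V[2][2]);ok=np.abs((X-X.mean(0))@n)<4;X=X[ok]
_,S,V=np.linalg.svd(X-X.mean(0),full_matrices=False);n=V[2]*np.sign(V[2][2]);a=V[0]*np.sign(V[0][2])
print('centroid',X.mean(0),'axis',a,'heading',np.arctan2(a[1],a[0]),'elev',np.arcsin(a[2]),'n',n,'width',np.ptp((X-X.mean(0))@V[1]),'len',np.ptp((X-X.mean(0))@a))
t=(X-X.mean(0))@a;print('ends z',(X.mean(0)+a*t.min()),(X.mean(0)+a*t.max()))
w=(X-X.mean(0))@V[1];mid=X.mean(0)+V[1]*(w.max()+w.min())/2
L=mid-12*n
mid93=L+a*(93-L[2])/a[2];print('lamp_mid',mid93)
# independent: axis from pixel edges, cast on plane heights
for (u,w,z) in[(329,176,0)]: pass
yh=np.arctan2(a[1],a[0])+np.pi/2
print(env.state()['opening'])
print(mv((*mid93[:2],93-12+78),yh))
E
```

```text
2629 [438.825 186.423  80.303] [542.225 234.389 313.143]
centroid [499.822 213.605 119.845] axis [0.753 0.19  0.63 ] heading 0.2473081326812867 elev 0.6817399568853073 n [-0.614 -0.144  0.776] width 8.153803292538317 len 111.44778632836642
ends z [455.089 202.311  82.403] [538.993 223.494 152.631]
lamp_mid [486.253 210.004  93.   ]
0.7371700916820436
(array([-20.3,  11.7, 141.2]), np.float64(0.0))
```

```bash
python3 - <<'E'
from h import *
np.set_printoptions(precision=3,suppress=True)
P=env.camera_params('wrist');p=np.load('pics/w3.npy');d=np.load('pics/w3d.npy')
H=cv2.cvtColor(p,cv2.COLOR_RGB2HSV).astype(int);h,s,v=H[...,0],H[...,1],H[...,2]
m=(h>=4)&(h<=18)&(s>150)&(v>60);b=np.zeros_like(m);b[168:284,305:352]=1
cs,_=cv2.findContours((m&b).astype(np.uint8),cv2.RETR_EXTERNAL,cv2.CHAIN_APPROX_NONE);q=max(cs,key=cv2.contourArea);print(cv2.boundingRect(q))
f=np.zeros(m.shape,np.uint8);cv2.drawContours(f,[q],-1,1,-1);f=cv2.erode(f,np.ones((3,3)))
R=np.array(P['R']);c=-R.T@P['t']
for w in range(180,284,15):
    us=np.nonzero(f[w])[0]; 
    dd=np.median(d[w,us]);out=[]
    for u in(us.min()-1,us.mean(),us.max()+1):
        _,r=wray(P,u,w);out.append(c+dd/(R[2]@r)*r)
    print(w,us.min(),us.max(),dd,out[1],np.linalg.norm(out[2]-out[0]))
X=[]
for w,u in zip(*np.nonzero((f>0)&(d>0))):
    _,r=wray(P,u,w);X.append(c+d[w,u]/(R[2]@r)*r)
X=np.array(X);X=X[(X[:,2]<165)]
# robust plane z=ax+by+c
A=np.c_[X[:,:2],np.ones(len(X))];ok=np.ones(len(X),bool)
for _ in range(8):
    k=np.linalg.lstsq(A[ok],X[ok,2],rcond=None)[0];r=X[:,2]-A@k;ok=np.abs(r)<max(4,2*np.std(r[ok]))
print('plane slope',k,np.hypot(k[0],k[1]),np.arctan2(k[1],k[0]),ok.sum(),len(X))
print(np.mean(X[ok],0))
E
```

```text
(315, 175, 28, 109)
180 317 339 315.5833 [459.357 203.7    85.797] 24.535940265909932
195 317 339 309.70956 [471.978 206.616  95.914] 24.055361268775762
210 317 340 303.84796 [483.942 209.894 105.85 ] 24.602123527811422
225 317 340 297.6914 [495.445 212.547 115.91 ] 24.155623817992783
240 317 340 291.9614 [506.677 215.17  125.442] 23.779557353254468
255 317 341 286.76614 [517.688 218.266 134.384] 24.425948801572513
270 317 341 281.1366 [528.355 220.784 143.634] 24.115011280065197
plane slope [   0.783    0.208 -316.28 ] 0.8099764584240802 0.2597555202357328 2543 2547
[498.63  213.313 118.427]
```

play_rows(targets=[{"linear":[-20.5,12,20],"turn":0},{"linear":[-20.5,12,60],"turn":0},{"linear":[-20.5,12,100],"turn":0},{"linear":[-20.5,12,130],"turn":0},{"linear":[-20.5,12,141],"turn":0},{"linear":[-20.5,12,141],"turn":0}])

```text
t: 8.43
eef_pos: [486.3, 211.0, 159.2]
tcp_rot: [3.142, -0.001, -2.893]
ft_force: [0.1, -0.6, 0.0]
opening: 0.738
```

```bash
python3 - <<'E'
from h import *
print(env.state()['eef_pos'],env.state()['ft_force'])
p,d=env.read_camera('wrist')
cv2.imwrite('pics/w4.png',np.clip(p[:,:,::-1]*1.5,0,255).astype(np.uint8))
E
```

```text
[486.29727304 210.98062661 159.22742748] [ 0.13326419 -0.62047282  0.02987399]
```

View pics/w4.png

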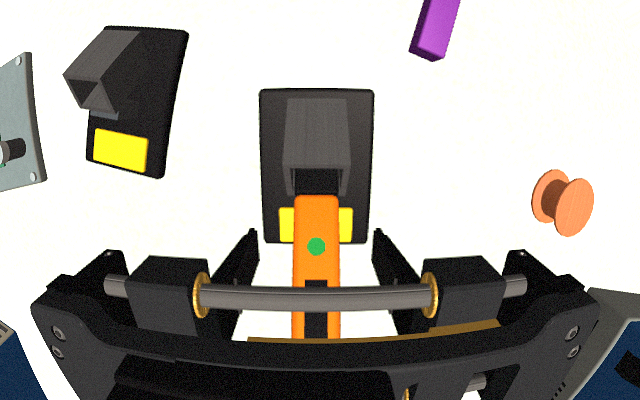

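The lamp is centred between the fingers (column 317). I'll close on it and draw it out along 45°.

play_rows(targets=[{"linear":[0,0,0],"turn":0},{"linear":[0,0,0],"turn":0},{"linear":[0,0,0],"turn":0},{"linear":[0,0,0],"turn":0},{"linear":[0,0,0],"turn":0},{"linear":[0,0,0],"turn":0},{"linear":[-2,0,-2],"turn":0},{"linear":[-5,0,-5],"turn":0},{"linear":[-8,0,-8],"turn":0}], hand=15)

```text
t: 9.6
eef_pos: [494.1, 213.2, 167.4]
tcp_rot: [3.142, 0.0, -2.892]
ft_force: [-0.0, -0.6, -1.7]
opening: 0.269
```

Opening is 25.6 mm and the forces are small, so the lamp is held. I'll continue.

play_rows(targets=[{"linear":[-4,0,-4],"turn":0},{"linear":[-8,0,-8],"turn":0},{"linear":[-13,0,-13],"turn":0},{"linear":[-18,0,-18],"turn":0},{"linear":[-24,0,-24],"turn":0},{"linear":[-30,0,-30],"turn":0},{"linear":[-36,0,-36],"turn":0},{"linear":[-42,0,-42],"turn":0},{"linear":[-48,0,-48],"turn":0},{"linear":[-56,0,-56],"turn":0},{"linear":[-64,0,-64],"turn":0},{"linear":[-72,0,-72],"turn":0},{"linear":[-72,0,-72],"turn":0},{"linear":[-72,0,-72],"turn":0}])

```text
t: 11.35
eef_pos: [563.4, 230.8, 239.0]
tcp_rot: [3.142, -0.001, -2.892]
ft_force: [0.2, -1.2, -1.3]
opening: 0.272
```

```bash
python3 - <<'E'
from h import *
print(env.state()['eef_pos'],env.state()['ft_force'],env.state()['opening'])
p,d=env.read_camera('wrist')
cv2.imwrite('pics/w5.png',np.clip(p[:,:,::-1]*1.5,0,255).astype(np.uint8))
p,d=env.read_camera('scene')
a=cv2.resize(p[70:270,230:470],None,fx=3.3,fy=3,interpolation=cv2.INTER_CUBIC)
cv2.imwrite('pics/s5.png',np.clip(a[:,:,::-1]*1.5,0,255).astype(np.uint8))
E
```

```text
[563.37982753 230.84243919 238.97025786] [ 0.22723207 -1.22102707 -1.32395499] 0.27217686614277053
```

View pics/w5.png

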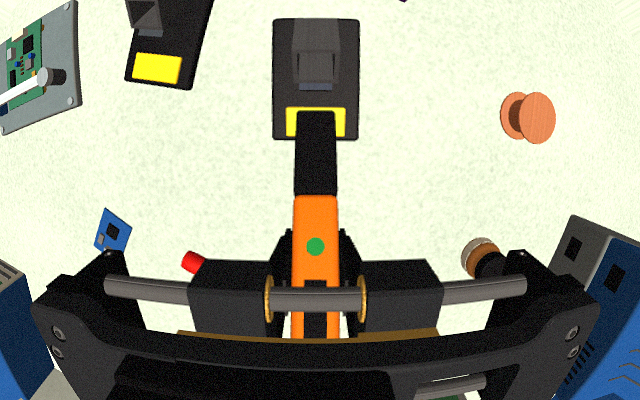

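View pics/s5.png

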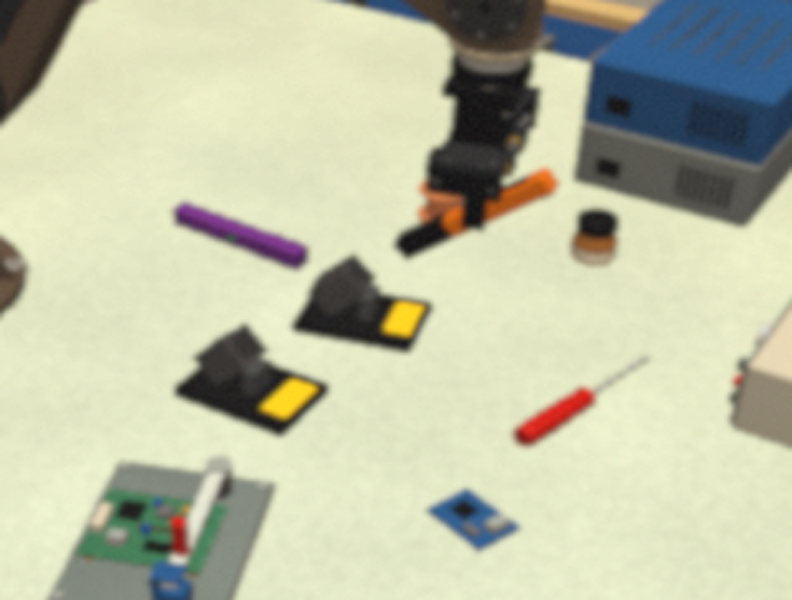

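The lamp is clear of the holster and held, still slanted. The tool can only turn about the vertical, so I'll level the lamp in the grip by pressing its head lightly on free bench around (585, 45). First I'll turn it to lie along y there.

```bash
python3 - <<'E'
from h import *
print(mv((585,45,239)))
P=env.camera_params('top')
for q in [(282,136),(312,140),(334,146),(322,210),(291,206),(348,190)]: print(q,onz(P,*q,10).round())
E
```

```text
(array([  24.8, -185.4,   -0. ]), 0)
(282, 136) [697.  95.  10.]
(312, 140) [684.   8.  10.]
(334, 146) [666. -56.  10.]
(322, 210) [481. -18.  10.]
(291, 206) [493.  70.  10.]
(348, 190) [537. -94.  10.]
```

play_rows(targets=[{"linear":[25,-50,0],"turn":0.15},{"linear":[25,-100,0],"turn":0.33},{"linear":[25,-150,0],"turn":0.5},{"linear":[25,-185,0],"turn":0.68},{"linear":[25,-185,0],"turn":0.85},{"linear":[25,-185,0],"turn":1.02},{"linear":[25,-185,0],"turn":1.2},{"linear":[25,-185,0],"turn":1.38},{"linear":[25,-185,0],"turn":1.55},{"linear":[25,-185,0],"turn":1.7},{"linear":[25,-185,0],"turn":1.82},{"linear":[25,-185,0],"turn":1.82},{"linear":[25,-185,40],"turn":1.82},{"linear":[25,-185,80],"turn":1.82},{"linear":[25,-185,80],"turn":1.82}])

```text
t: 13.32
eef_pos: [584.0, 45.5, 157.1]
tcp_rot: [-3.137, -0.0, 1.573]
ft_force: [0.1, -0.1, -1.9]
opening: 0.272
```

```bash
python3 - <<'E'
from h import *
print(env.state()['eef_pos'],env.state()['tcp_rot'],env.state()['ft_force'],env.state()['opening'])
p,d=env.read_camera('wrist')
cv2.imwrite('pics/w6.png',np.clip(p[:,:,::-1]*1.5,0,255).astype(np.uint8))
p,d=env.read_camera('scene')
a=cv2.resize(p[90:290,230:470],None,fx=3.3,fy=3,interpolation=cv2.INTER_CUBIC)
cv2.imwrite('pics/s6.png',np.clip(a[:,:,::-1]*1.5,0,255).astype(np.uint8))
E
```

```text
[583.98915828  45.47531549 157.09402783] [-3.13651216e+00 -2.76971057e-04  1.57315340e+00] [ 0.13145903 -0.06009433 -1.87336619] 0.27248292007151054
```

View pics/w6.png

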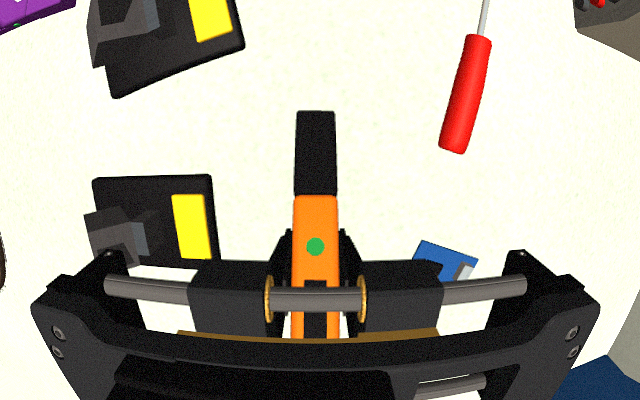

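View pics/s6.png

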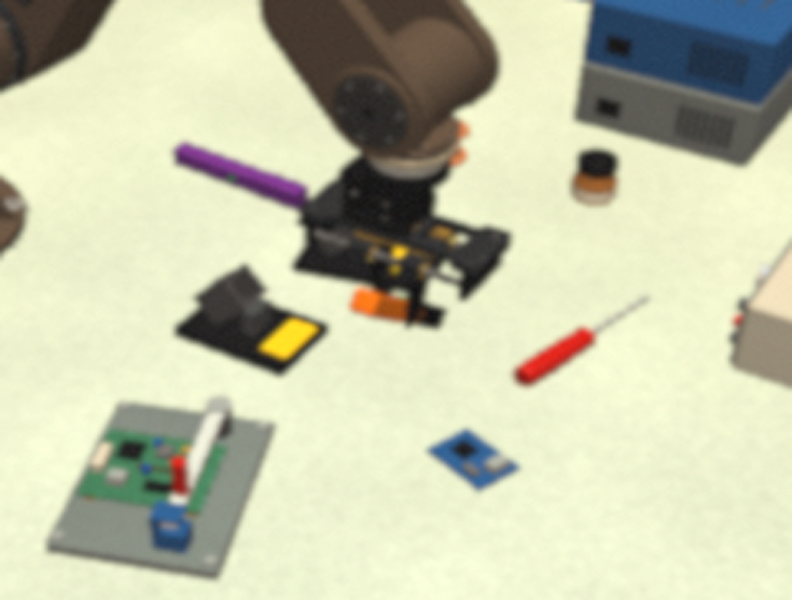

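The space ahead of the head, at (315,110) in the wrist view, is free. The screwdriver is at (465,100) and the decoy base at (205,220), both well aside. I'll press down in small steps.

play_rows(targets=[{"linear":[0,0,12],"turn":0},{"linear":[0,0,20],"turn":0},{"linear":[0,0,26],"turn":0},{"linear":[0,0,32],"turn":0},{"linear":[0,0,38],"turn":0},{"linear":[0,0,42],"turn":0},{"linear":[0,0,42],"turn":0}])

```text
t: 14.3
eef_pos: [585.7, 45.1, 117.7]
tcp_rot: [3.139, 0.0, 1.571]
ft_force: [1.0, -2.5, 3.2]
opening: 0.271
```

```bash
cat > ang.py <<'E'
from h import *
np.set_printoptions(precision=3,suppress=True)
import sys
s=env.state();P=env.camera_params('wrist');p,d=env.read_camera('wrist')
cv2.imwrite(f'pics/{sys.argv[1]}.png',np.clip(p[:,:,::-1]*1.5,0,255).astype(np.uint8))
Rm=Ro.from_euler('xyz',s['tcp_rot']).as_matrix();R=np.array(P['R']);c=-R.T@P['t']
H=cv2.cvtColor(p,cv2.COLOR_RGB2HSV).astype(int);h,ss,v=H[...,0],H[...,1],H[...,2]
m=np.zeros(h.shape,bool);m[100:272,306:326]=1;m&=((h>=4)&(h<=18)&(ss>150))|(v<60)
m=cv2.erode(m.astype(np.uint8),np.ones((3,3)))
X=[]
for w,u in zip(*np.nonzero((m>0)&(d>0))):
    _,r=wray(P,u,w);X.append(Rm.T@(c+d[w,u]/(R[2]@r)*r-s['eef_pos']))
X=np.array(X)
X=X[(X[:,2]>35)&(np.abs(X[:,1])<12)]
k=np.polyfit(X[:,0],X[:,2],1)
for _ in range(5):
    r=X[:,2]-np.polyval(k,X[:,0]);ok=np.abs(r)<max(3,2*np.std(r));k=np.polyfit(X[ok,0],X[ok,2],1)
print('n',ok.sum(),len(X),'slope deg (head down +)',np.degrees(np.arctan(k[0])),'back z at pinch ahead of TCP',k[1],'x range',X[ok,0].min(),X[ok,0].max())
print(s['t'],s['eef_pos'],s['ft_force'],s['opening'])
E
python3 ang.py w7
```

```text
n 2664 2699 slope deg (head down +) 26.956516696821822 back z at pinch ahead of TCP 52.992636670360724 x range -3.574230886120957 84.3191388967758
14.3 [585.744  45.056 117.73 ] [ 0.973 -2.453  3.153] 0.27110780572057164
```

It pivots in the grip: 27° now, with only 3 N. I'll continue down.

play_rows(targets=[{"linear":[0,0,6],"turn":0},{"linear":[0,0,12],"turn":0},{"linear":[0,0,18],"turn":0},{"linear":[0,0,23],"turn":0},{"linear":[0,0,28],"turn":0},{"linear":[0,0,32],"turn":0},{"linear":[0,0,35],"turn":0},{"linear":[0,0,35],"turn":0}])

```text
t: 15.35
eef_pos: [584.9, 45.6, 81.9]
tcp_rot: [-3.141, -0.0, 1.571]
ft_force: [0.7, -0.5, 1.1]
opening: 0.273
```

```bash
python3 ang.py w8
```

```text
n 2793 2803 slope deg (head down +) 3.7780013802060095 back z at pinch ahead of TCP 52.098620761562174 x range 3.391119385938907 83.81250224651392
15.35 [584.932  45.585  81.908] [ 0.657 -0.47   1.112] 0.2734600790087375
```

play_rows(targets=[{"linear":[0,0,2],"turn":0},{"linear":[0,0,3],"turn":0},{"linear":[0,0,3],"turn":0},{"linear":[0,0,-20],"turn":0},{"linear":[0,0,-60],"turn":0},{"linear":[0,0,-100],"turn":0},{"linear":[0,0,-143],"turn":0},{"linear":[0,0,-143],"turn":0}])

```text
t: 16.4
eef_pos: [585.7, 45.7, 227.9]
tcp_rot: [3.137, -0.0, 1.571]
ft_force: [0.4, 0.2, -1.9]
opening: 0.272
```

```bash
python3 ang.py w9; python3 -c "
from h import *
print(mv((491.5,-209.5-62,222)))"
```

```text
n 2797 2803 slope deg (head down +) 2.31393918197461 back z at pinch ahead of TCP 52.01291141522241 x range 2.932807196518373 83.80810228928867
16.4 [585.662  45.703 227.899] [ 0.426  0.231 -1.945] 0.27181244412196337
(array([-317.2,  -93.6,    3.7]), 0)
```

View pics/w9.png

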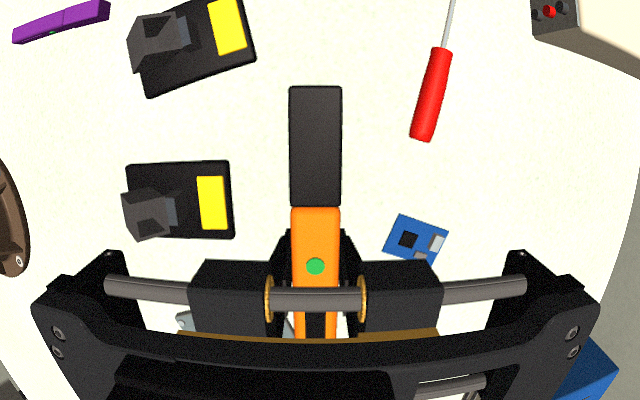

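The lamp is now level (2.3°) with its head toward +y. I'll carry it over the board.

play_rows(targets=[{"linear":[-40,-12,0],"turn":0},{"linear":[-85,-25,1],"turn":0},{"linear":[-130,-38,2],"turn":0},{"linear":[-175,-52,3],"turn":0},{"linear":[-220,-65,4],"turn":0},{"linear":[-260,-77,4],"turn":0},{"linear":[-290,-86,4],"turn":0},{"linear":[-308,-91,4],"turn":0},{"linear":[-315,-93.5,4],"turn":0},{"linear":[-315,-93.5,4],"turn":0},{"linear":[-315,-93.5,4],"turn":0},{"linear":[-315,-93.5,4],"turn":0}])

```text
t: 17.95
eef_pos: [491.8, -268.8, 221.2]
tcp_rot: [3.142, -0.0, 1.572]
ft_force: [-0.6, -0.3, -2.0]
opening: 0.269
```

```bash
python3 ang.py w10; python3 - <<'E'
from h import *
for n in('top','scene'):
    p,d=env.read_camera(n); b=(330,140,490,260) if n=='top' else (200,150,360,300)
    a=cv2.resize(p[b[1]:b[3],b[0]:b[2]],None,fx=4,fy=4,interpolation=cv2.INTER_CUBIC)
    cv2.imwrite(f'pics/{n}10.png',np.clip(a[:,:,::-1]*1.5,0,255).astype(np.uint8))
E
```

```text
n 2801 2806 slope deg (head down +) 2.3550332148592976 back z at pinch ahead of TCP 51.97597116761629 x range 3.7375045939936267 83.78015459174938
17.95 [ 491.774 -268.818  221.247] [-0.585 -0.335 -1.965] 0.2689949653450893
```

View pics/w10.png

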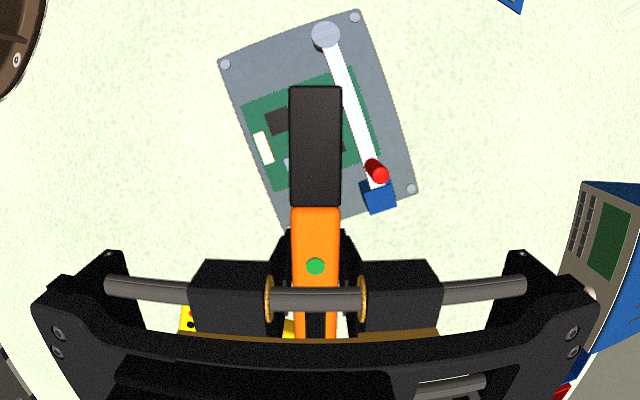

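View pics/top10.png

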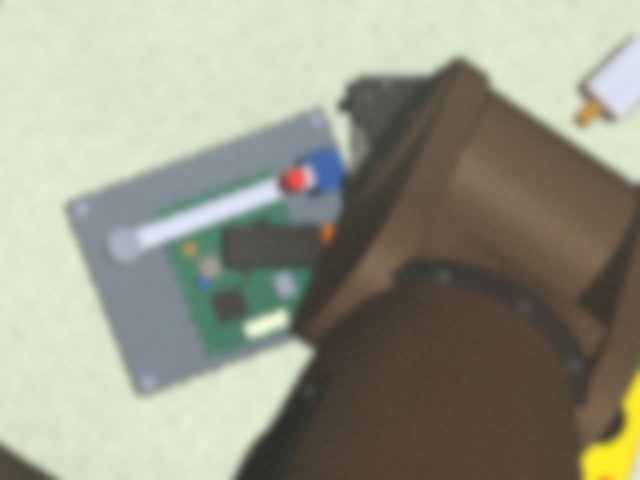

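View pics/scene10.png

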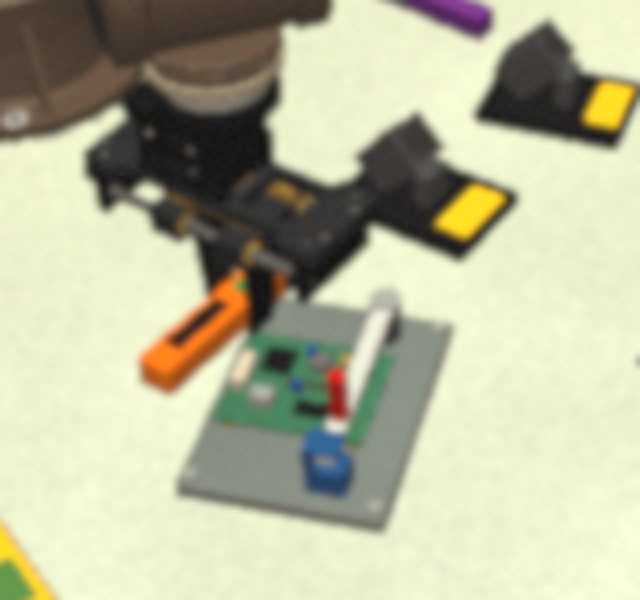

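The top crop shows the black head end at crop (224,245), which is pixel (386,201), over the board's middle. The clamp is still home. One numeric check before handing in.

```bash
python3 - <<'E'
from h import *
P=env.camera_params('top');print('head end, top',onz(P,386,201.2,164).round(1))
W=env.camera_params('wrist');print('head end, wrist',wonz(W,315.5,87,166).round(1))
s=env.state();print(s['t'],abs(s['qvel']).max(),s['opening'])
E
```

```text
head end, top [ 493.7 -176.4  164. ]
head end, wrist [ 492.  -178.7  166. ]
18.1 0.005888644109622349 0.2735513549179443
```

```bash
python3 -c "
from cell import env
print(env.job_done(),env.state()['t'])"
```

```text
the job is handed in; nothing more can be done
the job is handed in; nothing more can be done
```

I closed the clamp, drew the lamp from the leftmost holster, and handed the job in with the lamp held level over the green board, at about 18 s of the 56 s allowed. No verdict is reported, so the results below are my own measurements.

- **Clamp:** I pinched the red knob and swung it along its arc until the stop pushed back at about 10 N. The last pictures still show the tip in the blue catch.
- **Lamp:** I pinched it at its middle and drew it out along 45°. The tool can only turn about the vertical, so I levelled the lamp in the grip by pressing its head on free bench; the highest force reading I took was about 3 N.

**Last checks before handing in:**

| Check | Measured | Allowed |
|---|---|---|
| Lamp tilt | about 2.4° | 12° |
| Window, sideways from the board's middle | about 4 mm | 35 mm |
| Window above the board | about 117 mm | 80 to 160 mm |

- **Grip and stillness:** the lamp was still gripped (25.6 mm opening) and the arm was still.
- **Other things on the bench:** none looked moved in the pictures, but I did not measure them.

**Disagreements:**
- The lamp measured about 39–40° in the holster instead of the stated 45°, probably sag in the loose sleeve.
- The two views of the head end differed by about 2 mm.

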